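Clear the chopping board into the screw-top scrap caddy

ROBOT

A 7-joint arm with a two-finger parallel gripper is mounted at the origin on the work surface. World frame = base frame: x ahead of the robot, y to its left, z up, the work surface at z = 0. Lengths are in m, angles in rad, forces in N, time in s.
With the tool pointing down it reaches from about 0.425 to 0.975 m from the base axis. Payload 16.7 kg.
Tool frame: the origin (TCP) lies on the centre line of the jaws, within the pads' length; the fingertips stand 19 mm ahead of it and the grasp point (between the pads) is the TCP; z points along the fingers, y is the line along which they close (so a half turn about z gives the same grasp; the last joint's range is limited). The gripper opens to 85 mm and grips with 20 to 120 N. Pads are 22 mm wide; open, the fingers measure 114 mm over their backs; the gripper's body (76 mm by 85 mm) begins 54 mm behind the grasp point. The pads swing forward as they close: fully open they stand 13 mm farther back than shut.
Start: joints at [-1.3, 0.426, 0.074, 1.606, -0.034, 1.111, -0.067], TCP at [0.276, 0.616, 0.25] pointing down, gripper open.
Joint ranges: [-2.85, 2.85], [-0.5, 2.14], [-1.23, 1.37], [0.21, 2.46], [-1.02, 4.16], [0.16, 2.05], [-2.73, 2.73]. Speed limits (rad/s): [1.89, 1.89, 2.39, 2.39, 3.01, 3.01, 3.01].

INTERFACE

Orientations are given as [roll, pitch, yaw] about the fixed x, y, z axes, in that order (R = Rz(yaw) Ry(pitch) Rx(roll)).
In Python, from cell import robot gives the robot as it stands.
- The arm moves only by the shell command python3 nudge.py 'ROWS' [FORCE]. ROWS is rows parted by semicolons, their numbers by spaces, 1 to 5 of them, each of 7 numbers: the finger opening in m, then dx, dy, dz in m, then a rotation vector rx, ry, rz in rad; each row is the pose to reach, as a shift and turn from the pose commanded when the command began, along the tool's axes at that moment; what a row does not reach only later rows make up. A row lasts 1/10 s, in which the tool goes at most 0.05 m and 0.15 rad, less where a joint would pass 70% of its speed; a pose out of reach is approached as far as the arm can. The fingers move at their own pace and stop on an object; FORCE is the grip in N (left out, the last holds). Time passes only in rows, so rows that do not move let the fingers close. It prints the time, the measured TCP pose, the force, the opening and the grip force at its end.
- robot.observe(): the state, without advancing time (a new reading comes with each control period).
- robot.read_camera(name): name is "scene" or "side" or "wrist"; returns the picture (384x512x3 uint8, blue, green, red); there is no depth.
- robot.camera_model(name): a dict with "intrinsics" (3x3 intrinsics, pixels), "distortion" ([k1, k2, p1, p2, k3] as OpenCV has them; the pictures are not rectified), "R" (3x3) and "t" (3): a world point X has camera coordinates R X + t; the wrist camera has in their place "hand_eye" (4x4, takes a point from camera to tool coordinates, whose origin is the TCP and whose axes are the flange's). Camera axes: x right, y down, z forward; pixel columns grow to the right and rows downward; lengths in m; the calibration is good to about 2 mm. A picture is of the moment at which its call begins: read the wrist's pose just before it. camera_model takes no time and is no camera call.
- robot.finish_job(): hands the job in; it is judged then, once.
The state is a dict: "clock": time; "joint_pos": joint angles; "dq": joint speeds; "effort": joint torques, N m; "eef_pos": TCP position; "tcp_rot": TCP orientation; "contact_force": force on the tool from outside, world axes, zero at the start; "wrist_torque": the same for the moment, N m; "finger_gap": finger opening in m; "finger_force": force on a finger pad.
Only numpy, scipy, OpenCV 4.12 (cv2) and the standard library are available. Lean on these libraries where they do the work, as an engineer would, in place of code of your own. Each camera call takes 0.05 s, during which the arm holds its last target. There are 200 camera calls.

TASK

Clear up after the vegetable chopping: unscrew the green lid of the food-scrap caddy, turn by turn until it lifts free, and set it down flat, handle up, on the steel draining board. Put every vegetable scrap from around the chopping board into the open caddy, and lay the little kitchen knife on the draining board too, to be washed with the lid. Leave the other things on the worktop where they are.

Things in the scene. Friction and masses are not known exactly. Their poses are not given: they have to be found in the camera images.
- caddy: White round food-scrap caddy, 136 mm in diameter, fixed by a suction foot (neither slides nor turns). Origin at the centre of its underside, z up. Shoulder at z = 108 mm, above it a threaded neck up to the rim at 138 mm. Inner floor at 6 mm, with an aeration cone, 88 mm wide, rising to 40 mm in its middle. A thin wire handle hangs against its -x side, out to 83 mm from the axis at z = 10 mm.
- caddy_mouth (a point): Centre of the caddy's round mouth, at the rim's height (138 mm above the caddy's origin); the mouth is 104 mm across and open once the lid is off.
- lid: Green screw lid, 137 mm in diameter, 61 mm high in all, 0.10 to 0.17 kg. Origin at the centre of its skirt's lower edge, z up. At the start screwed on, origin 112 mm above the caddy's. Coarse right-hand thread: loosens counter-clockwise seen from above, rises 3 mm per rad, turns easily, stays where left; free after about 4.3 rad (4.1 to 4.5); more does no harm. Until then it cannot be pulled off.
- lid_bar (a point): Point to grip on the lid's pale upright grip bar, on the lid's axis, 57 mm above the lid's origin. The bar is 70 mm long along the lid's x, 16 mm thick along its y, and stands 30 mm above the lid's flat top face (from 31 to 61 mm): take it across the 16 mm from above.
- drainer: Stainless steel draining board beside the sink, built in, level. Origin at the centre of its underside; 460 mm along x, 265 mm along y, its surface at z = 6 mm, with a bead 8 mm wide and 10 mm high along the two short edges and the +y edge. A mug and a soap bottle stand towards its far sink-side corner; the rest is free.
- board: Wooden chopping board, 260 mm along its x, 340 mm along its y, 20 mm thick, heavy, does not slip. Origin at the centre of its underside.
- knife: Paring knife lying flat: black handle 110 mm long, 20 mm wide, 16 mm thick, steel blade pointing along +x to 148 mm from the origin, 18 mm wide, 3 mm thick, at half the handle's height. Origin at the middle of the handle's underside, x along the knife; it balances about 35 mm from the origin towards the blade. 70 g.
- carrot_end: Orange carrot top, round, 32 to 36 mm thick, 38 mm high with a green stub of 6 mm above. Origin at the centre of its flat cut face, on which it stands; z along its axis. May be absent.
- cob_end: Yellow corn-cob stub, a cylinder 42 mm in diameter and 40 mm high. Origin at the centre of its lower face, z along its axis. May be absent.
- stalk_end: Pale green broccoli stalk stub, round, 38 mm thick at its foot, 34 mm at its top, 44 mm high. Origin at the centre of its lower face, z along its axis. May be absent.
- lemon_half: Yellow squeezed lemon half, a dome 53 mm in diameter at its foot and 33 mm high, cut side down. Origin at the centre of the cut face, z along its axis; nearly upright sides only in the lowest 10 mm. May be absent.
- parsnip_end: Cream-coloured parsnip top, round, 44 mm in diameter up to 24 mm and narrowing above, 32 mm high. Origin at the centre of its cut face, z along its axis. May be absent.
- prep_bowl: Bystander: small white bowl, 100 mm across and 45 mm high, near the robot.
- salt_mill: Bystander: pale wooden mill, 125 mm high, 52 mm in diameter, beyond the caddy.
- pepper_mill: Bystander: dark wooden mill, 125 mm high, 52 mm in diameter, beyond the caddy.
- mug: Bystander: blue mug, 80 mm in diameter, 90 mm high, at the far end of the draining board.
- spice_jar: Bystander: amber spice jar with a red cap, 90 mm high, 44 mm in diameter, beyond the chopping board.
- soap_bottle: Bystander: yellow washing-up bottle, 170 mm high, 60 mm in diameter, on the draining board's far part along the sink.

How it is judged:
On the way, in this order (a step that is already met when the one before it is completed fails the run):
1. the lid has been turned by about a quarter turn while still on the caddy's neck (angle between the x axis of lid and the x axis of caddy, either way round above 1.2 rad and horizontal distance between lid and caddy below 0.006 m and z of lid in the frame of caddy below 0.125 m).
2. the lid has been lifted free of the neck (z of lid in the frame of caddy above 0.15 m).
At the end, for the whole second after the job is handed in: The lid lies flat (within 7 degrees), handle up, on the draining board, its centre at least 30 mm from the ends and 17 mm from the long edges; the knife lies on the draining board; every scrap that was there is inside the caddy, below its rim; all is at rest (x of lid in the frame of drainer between -0.2 and 0.2 m and y of lid in the frame of drainer between -0.115 and 0.115 m and z of lid in the frame of drainer between 0 and 0.014 m and angle between lid's own z axis and vertical below 0.12 rad and x of knife in the frame of drainer between -0.22 and 0.22 m and y of knife in the frame of drainer between -0.13 and 0.13 m and z of knife in the frame of drainer between -0.002 and 0.025 m and horizontal distance between each of carrot_end, cob_end, stalk_end, lemon_half, parsnip_end and caddy below 0.054 m and z of each of carrot_end, cob_end, stalk_end, lemon_half, parsnip_end in the frame of caddy below 0.132 m and linear speed of each of lid, knife, carrot_end, cob_end, stalk_end, lemon_half, parsnip_end below 0.03 m/s); the robot touches nothing.
It fails at once if another thing on the worktop (bowl, mills, mug, soap bottle, spice jar) is pushed more than 4 cm from its place or knocked over (distance of any of prep_bowl, salt_mill, pepper_mill, mug, spice_jar, soap_bottle from where it was at the start of the episode above 0.04 m or angle between any of prep_bowl, salt_mill, pepper_mill, mug, spice_jar, soap_bottle's own z axis and vertical above 0.7 rad).
Of carrot_end, cob_end, stalk_end, lemon_half, parsnip_end only 3 to 5 are there at a start; the rules pass over those that are not, and their reading is None.
At some moment in a run one of carrot_end, cob_end, stalk_end, lemon_half, parsnip_end, knife may be knocked a few centimetres aside while the robot is not near it.
Once in a run the grip may slacken for a moment while it holds something.
It also fails if it takes over 210 s, if anything falls off the work surface, if the arm or the gripper's body presses on something with over 40 N, if the wrist force passes 120 N, or if a joint passes its speed limit or range.

## Working session

There is one attempt and no reset: what is moved stays moved. The work goes in short steps, Python scripts to look and compute and a shell command to move; the robot and the scene stay as the last step left them, time stands still between calls to the robot, and variables do not carry over. Pictures are saved under pics/ and viewed, at most 14 in all, crops included, and the job is handed in when it is done.

```bash
ls; mkdir -p pics
python3 - <<'E'
from cell import robot
import cv2,numpy as np
print(robot.observe())
for n in ("scene","side"):
    cv2.imwrite(f"pics/{n}0.png",robot.read_camera(n)); m=robot.camera_model(n); print(n,m)
print(robot.camera_model("wrist"))
a=[cv2.imread(f"pics/{n}0.png") for n in("scene","side")]
for n,i in zip(("scene","side"),a): cv2.imwrite(f"pics/{n}0b.png",cv2.resize(i,(800,600),interpolation=cv2.INTER_CUBIC))
E
```

```text
cell.py
nudge.py
pics
{'clock': 0.0, 'joint_pos': array([-1.2994636 ,  0.42675322,  0.07384067,  1.60664894, -0.03408083,
        1.11077728, -0.06709006]), 'dq': array([-0.00038645, -0.00054777,  0.00142597,  0.0010404 , -0.00140018,
        0.00028699, -0.00042559]), 'effort': array([-1.08870205e-03, -9.49829865e+01,  3.76069486e+00, -4.63503242e+01,
        1.93407945e-02,  1.01202104e-02,  2.45525413e-07]), 'eef_pos': array([0.27561424, 0.61572946, 0.24957762]), 'tcp_rot': array([-3.14026967e+00,  1.13232234e-04,  2.72075483e+00]), 'contact_force': array([-0.09054838,  0.09052193, -0.32098177]), 'wrist_torque': array([-0.05736561,  0.00736216,  0.02220276]), 'finger_force': 0.0, 'finger_gap': 0.08523259368097068}
scene {'intrinsics': array([[438.40009438,   0.        , 259.76854265],
       [  0.        , 438.40009438, 198.37878243],
       [  0.        ,   0.        ,   1.        ]]), 'distortion': array([-0.11984665,  0.        ,  0.        ,  0.        ,  0.        ]), 'R': array([[ 8.37599473e-01,  5.46284499e-01, -6.08284022e-04],
       [ 4.32764409e-01, -6.64221678e-01, -6
[... 494 characters left out ...]
0.37681462,  0.71214676, -0.59233246]]), 't': array([-0.53805704,  0.23155229,  1.18398781])}
{'intrinsics': array([[269.94536842,   0.        , 259.91442518],
       [  0.        , 269.94536842, 192.42218279],
       [  0.        ,   0.        ,   1.        ]]), 'distortion': array([0.02140741, 0.        , 0.        , 0.        , 0.        ]), 'hand_eye': array([[ 2.25358695e-04, -9.45583101e-01, -3.25380620e-01,
         8.30630911e-02],
       [ 9.99999252e-01, -1.77943490e-04,  1.20971828e-03,
         5.28679265e-04],
       [-1.20178852e-03, -3.25380650e-01,  9.45582354e-01,
        -1.24016124e-01],
       [ 0.00000000e+00,  0.00000000e+00,  0.00000000e+00,
         1.00000000e+00]])}
```

View pics/scene0b.png

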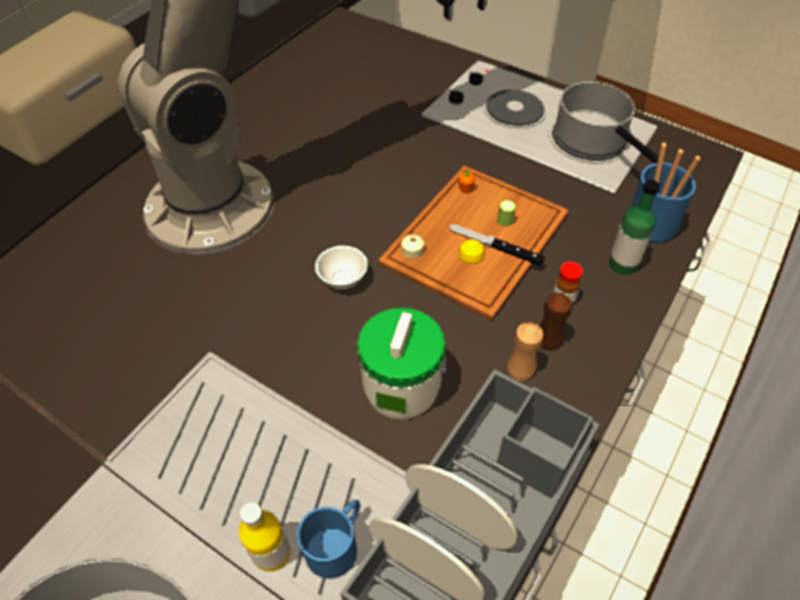

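View pics/side0b.png

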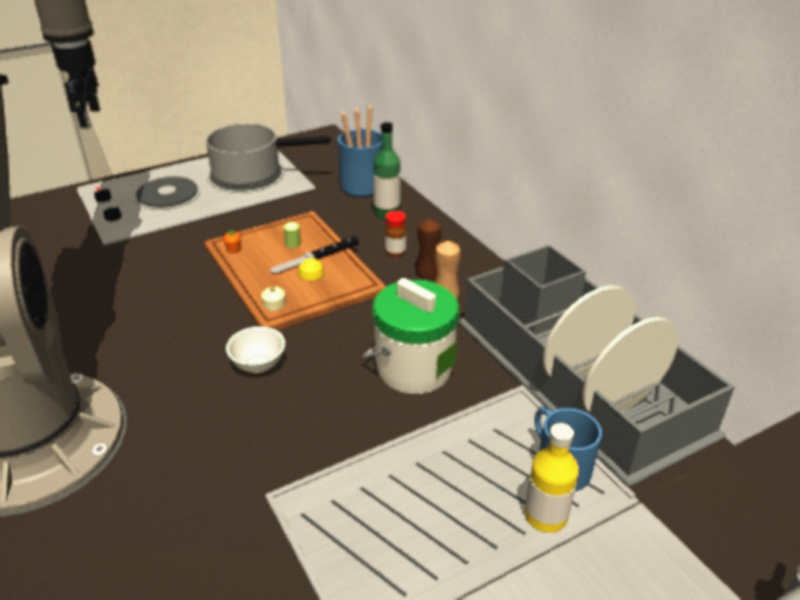

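The scene shows a carrot top (467,181), stalk (507,213), yellow piece (472,251), parsnip (413,246), and the knife from (452,229) to (541,260). The caddy lid bar is at about (402,335) and the drainer corner at (209,353), all in scaled px. The side view agrees.

```bash
cat > h.py <<'E'
import cv2,numpy as np
from cell import robot
from scipy.spatial.transform import Rotation as Ro
def cam(n):
    m=robot.camera_model(n)
    if n=="wrist":
        s=robot.observe(); H=np.array(m["hand_eye"])
        Rt=Ro.from_euler("xyz",s["tcp_rot"]).as_matrix()
        Rc=Rt@H[:3,:3]; c=Rt@H[:3,3]+s["eef_pos"]
    else:
        Rc=np.array(m["R"]).T; c=-Rc@np.array(m["t"])
    return np.array(m["intrinsics"]),np.array(m["distortion"]),Rc,c
def ray(C,uv):
    K,d,Rc,c=C
    p=cv2.undistortPoints(np.array([[uv]],float),K,d)[0,0]
    return c,Rc@np.array([*p,1])
def onz(C,uv,z):
    c,r=ray(C,uv); return c+r*(z-c[2])/r[2]
def tri(rays):
    A=0;b=0
    for c,r in rays:
        r=r/np.linalg.norm(r);P=np.eye(3)-np.outer(r,r);A=A+P;b=b+P@c
    return np.linalg.solve(A,b)
def proj(C,X):
    K,d,Rc,c=C
    R=Rc.T; return cv2.projectPoints(np.array([X],float),cv2.Rodrigues(R)[0],-R@c,K,d)[0].ravel()
def to(x,y,z,yaw=None):
    "shift in tool axes and turn about the tool z needed to reach a point (pointing down)"
    s=robot.observe(); R=Ro.from_euler("xyz",s["tcp_rot"])
    d=R.inv().apply(np.array([x,y,z])-s["eef_pos"])
    print("shift",d.round(4),end=" ")
    T=Ro.from_euler("xyz",[np.pi,0,s["tcp_rot"][2] if yaw is None else yaw])
    print("rv",(R.inv()*T).as_rotvec().round(3))
E
python3 - <<'E'
from h import *
S=cam("scene");D=cam("side");k=.64
P={"bar":((402,335),(417,294),.173),"barA":((407,317),(402,286),.173),"barB":((397,352),(431,303),.173),
"carrot":((467,181),(232,241),.04),"stalk":((507,213),(292,235),.042),"yel":((472,251),(311,270),.04),"pars":((413,246),(273,299),.035),
"tip":((452,229),(274,271),.028),"butt":((541,260),(355,243),.028),"hstart":((493,242),(314,256),.028),
"drC1":((209,353),(270,497),.006),"drC2":((105,465),None,.006),"drC3":(None,(525,390),.006),"drC4":(None,(635,493),.006),
"soap":((265,565),(549,527),.006),"mug":((329,570),(570,485),.006),
"bdA":((464,167),(312,212),.02),"bdB":((568,211),(380,283),.02),"bdC":((383,258),(207,244),.02),"bdD":((492,314),(272,325),.02),
"bowl":((342,268),(256,348),.04),"jar":((571,270),(396,219),.09),"salt":((530,330),(447,250),.12),"pep":((557,302),(429,227),.12)}
for n,(a,b,z) in P.items():
    o=[];r=[]
    for C,p in((S,a),(D,b)):
        if p: q=np.array(p)*k; o.append(onz(C,q,z)[:2].round(3)); r.append(ray(C,q))
    print(n,*o,tri(r).round(3) if len(r)==2 else "")
E
```

```text
bar [ 0.619 -0.163] [ 0.602 -0.173] [ 0.613 -0.155  0.158]
barA [ 0.606 -0.13 ] [ 0.593 -0.142] [ 0.602 -0.124  0.16 ]
barB [ 0.63  -0.194] [ 0.609 -0.204] [ 0.623 -0.184  0.155]
carrot [0.46  0.333] [0.458 0.329] [0.459 0.334 0.038]
stalk [0.579 0.291] [0.576 0.286] [0.578 0.293 0.038]
yel [0.57 0.16] [0.557 0.15 ] [0.565 0.171 0.026]
pars [0.463 0.112] [0.457 0.105] [0.46  0.116 0.028]
tip [0.501 0.201] [0.498 0.2  ] [0.499 0.204 0.025]
butt [0.692 0.224] [0.687 0.212] [0.692 0.226 0.021]
hstart [0.589 0.215] [0.591 0.21 ] [0.59  0.212 0.029]
drC1 [ 0.279 -0.292] [ 0.285 -0.296] [ 0.283 -0.295  0.009]
drC2 [ 0.285 -0.557] 
drC3 [ 0.739 -0.3  ] 
drC4 [ 0.745 -0.544] 
soap [ 0.613 -0.532] [ 0.601 -0.53 ] [ 0.608 -0.528 -0.005]
mug [ 0.698 -0.484] [ 0.674 -0.488] [ 0.691 -0.477 -0.019]
bdA [0.421 0.39 ] [0.667 0.387] [0.546 0.14  0.214]
bdB [0.677 0.39 ] [0.668 0.069] [0.71  0.241 0.015]
bdC [0.423 0.064] [0.416 0.376] [0.401 0.08  0.12 ]
bdD [0.673 0.059] [0.432 0.051] [ 0.557  0.326 -0.269]
bowl [ 0.382 -0.015] [ 0.376 -0.018] [ 0.378 -0.011  0.034]
jar [0.766 0.178] [0.759 0.164] [0.766 0.181 0.082]
salt [ 0.77  -0.008] [ 0.759 -0.023] [ 0.769 -0.004  0.109]
pep [0.782 0.071] [0.774 0.063] [0.781 0.076 0.112]
```

```bash
python3 - <<'E'
from h import *
to(.613,-.157,.30,-1.234)
E
R='0.085 -0.156 -0.142 -0.0124 0 0 0'
python3 nudge.py '0.085 -0.156 -0.142 -0.0124 0 0 0;0.085 -0.156 -0.142 -0.0124 0 0 0;0.085 -0.156 -0.142 -0.0124 0 0 0;0.085 -0.156 -0.142 -0.0124 0 0 0;0.085 -0.156 -0.142 -0.0124 0 0 0'
python3 nudge.py '0.085 -0.156 -0.142 -0.0124 0 0 0;0.085 -0.156 -0.142 -0.0124 0 0 0;0.085 -0.156 -0.142 -0.0124 0 0 0;0.085 -0.156 -0.142 -0.0124 0 0 0;0.085 -0.156 -0.142 -0.0124 0 0 0'
python3 - <<'E'
from h import *
to(.613,-.157,.30,-1.234); print(robot.observe()["joint_pos"].round(3))
E
```

```text
clock: 0.6
eef_pos: [0.3628, 0.4175, 0.2631]
tcp_rot: [-3.141, 0.001, 2.715]
contact_force: [-0.7, 0.3, 0.4]
finger_gap: 0.0849
finger_force: 0.0
clock: 1.1
eef_pos: [0.4463, 0.2244, 0.2755]
tcp_rot: [-3.141, 0.001, 2.715]
contact_force: [0.3, -0.1, -1.0]
finger_gap: 0.085
finger_force: 0.0
shift [-0.3097 -0.2781 -0.0242] rv [-1.000e-03  0.000e+00 -2.334e+00]
[-0.848  0.109  0.275  1.975 -0.033  1.062  0.585]
```

```bash
python3 nudge.py '0.085 -0.156 -0.142 -0.0124 0 0 0;0.085 -0.156 -0.142 -0.0124 0 0 0;0.085 -0.156 -0.142 -0.0124 0 0 0;0.085 -0.156 -0.142 -0.0124 0 0 0;0.085 -0.156 -0.142 -0.0124 0 0 0' >/dev/null
python3 nudge.py '0.085 -0.154 -0.138 -0.0124 0 0 0;0.085 -0.154 -0.138 -0.0124 0 0 0;0.085 -0.154 -0.138 -0.0124 0 0 0;0.085 -0.154 -0.138 -0.0124 0 0 0;0.085 -0.154 -0.138 -0.0124 0 0 0' 
for i in 1 2 3 4 5; do python3 nudge.py '0.085 0 0 0 0 0 0.15;0.085 0 0 0 0 0 0.3;0.085 0 0 0 0 0 0.45;0.085 0 0 0 0 0 0.6;0.085 0 0 0 0 0 0.75' | grep tcp; done
python3 - <<'E'
from h import *
to(.613,-.157,.30,-1.234); s=robot.observe();print(s["eef_pos"],s["joint_pos"].round(3))
E
```

```text
clock: 2.1
eef_pos: [0.6138, -0.1583, 0.2998]
tcp_rot: [-3.139, 0.001, 2.715]
contact_force: [-0.7, 1.0, 0.5]
finger_gap: 0.0848
finger_force: 0.0
tcp_rot: [-3.141, -0.0, 1.965]
tcp_rot: [-3.141, -0.0, 1.215]
tcp_rot: [-3.141, 0.0, 0.465]
tcp_rot: [-3.141, 0.001, -0.284]
tcp_rot: [3.141, 0.001, -1.035]
shift [ 0.0044  0.0029 -0.0007] rv [0.001 0.001 0.199]
[ 0.61325255 -0.15175976  0.29927994] [-0.705  0.679  1.342  1.695 -0.681  1.331 -1.84 ]
```

```bash
python3 nudge.py '0.085 0 0 0 0 0 0.15;0.085 0 0 0 0 0 0.199'
python3 - <<'E'
from h import *
W=cam("wrist"); print(robot.observe()["joint_pos"].round(3))
cv2.imwrite("pics/w1.png",robot.read_camera("wrist"))
print([proj(W,[.613,-.157,z]).round(1) for z in(.143,.173)])
np.savez("w1.npz",K=W[0],d=W[1],R=W[2],c=W[3])
E
```

```text
clock: 4.8
eef_pos: [0.6132, -0.1518, 0.2993]
tcp_rot: [3.141, 0.0, -1.233]
contact_force: [-0.3, -0.1, 0.6]
finger_gap: 0.0851
finger_force: 0.0
[-0.706  0.684  1.348  1.695 -0.686  1.335 -2.034]
[array([262.7, 177.1]), array([263. , 185.5])]
```

View pics/w1.png

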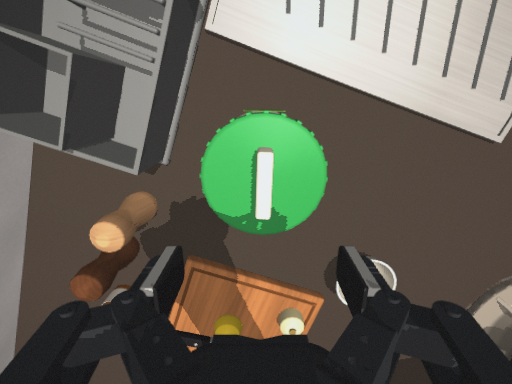

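The wrist picture shows the green lid centred near (264,173), its pale bar running from (265,150) to (263,219), almost straight down the image.

Run:
```python
from h import *
W=cam("wrist"); im=cv2.imread("pics/w1.png"); h=cv2.cvtColor(im,cv2.COLOR_BGR2HSV)
roi=np.zeros(h.shape[:2],np.uint8); cv2.circle(roi,(264,173),58,255,-1)
g=cv2.inRange(h,(50,120,60),(75,255,255)); 
c=max(cv2.findContours(g,0,2)[0],key=cv2.contourArea); e=cv2.fitEllipse(cv2.convexHull(c)); print(e)
print("disc at .140",onz(W,e[0],.140).round(4), "diam", np.linalg.norm(onz(W,(e[0][0]-e[1][0]/2,e[0][1]),.14)-onz(W,(e[0][0]+e[1][0]/2,e[0][1]),.14)))
b=cv2.inRange(h,(0,0,140),(180,80,255))&roi
c=max(cv2.findContours(b,0,2)[0],key=cv2.contourArea); r=cv2.minAreaRect(c); print(r)
bx=sorted(cv2.boxPoints(r),key=lambda p:p[1]); A=(bx[0]+bx[1])/2;B=(bx[2]+bx[3])/2
for z in(.173,.16): 
  a=onz(W,A,z);bb=onz(W,B,z);d=a-bb;print(z,a.round(4),bb.round(4),(a+bb)[:2]/2,np.linalg.norm(d),np.arctan2(d[1],d[0]))
```

```text
((263.4248046875, 172.1428680419922), (123.77908325195312, 127.42971801757812), 85.9129638671875)
disc at .140 [ 0.6138 -0.1617  0.14  ] diam 0.13373131284505388
((263.8702087402344, 183.04046630859375), (16.74933433532715, 72.29393768310547), 2.6630005836486816)
0.173 [ 0.6233 -0.193   0.173 ] [ 0.6018 -0.123   0.173 ] [ 0.61255394 -0.1580099 ] 0.07328276625404816 -1.2730507001529465
0.16 [ 0.6223 -0.1911  0.16  ] [ 0.5997 -0.1174  0.16  ] [ 0.61103719 -0.15424597] 0.07708895051090049 -1.2730507001529467
```

Run:
```python
from h import *
to(.613,-.159,.170,-1.273)
```

```text
shift [0.0068 0.0025 0.1293] rv [0.001 0.    0.039]
```

```bash
python3 nudge.py '0.05 0.0068 0.0025 0.02 0 0 0.04;0.05 0.0068 0.0025 0.06 0 0 0.04;0.05 0.0068 0.0025 0.10 0 0 0.04;0.05 0.0068 0.0025 0.12 0 0 0.04;0.05 0.0068 0.0025 0.1293 0 0 0.04'
python3 nudge.py '0 0 0 0 0 0 0;0 0 0 0 0 0 0;0 0 0 0 0 0 0;0 0 0 0 0 0 0;0 0 0 0 0 0 0' 60
python3 -c "
from h import *
print(robot.observe())"
```

```text
clock: 5.35
eef_pos: [0.6123, -0.1597, 0.1686]
tcp_rot: [3.139, 0.001, -1.268]
contact_force: [0.5, -0.1, 0.6]
finger_gap: 0.05
finger_force: 0.0
clock: 5.85
eef_pos: [0.6137, -0.1605, 0.1723]
tcp_rot: [-3.14, -0.001, -1.268]
contact_force: [-0.9, 0.0, 7.7]
finger_gap: 0.0148
finger_force: 59.7
{'clock': 5.85, 'joint_pos': array([-0.62539668,  0.79298547,  1.21255173,  1.81751423, -0.82412421,
        1.14257131, -1.96381067]), 'dq': array([-0.00092303, -0.00046571,  0.00105236, -0.00042849,  0.00124722,
       -0.00159336,  0.00197219]), 'effort': array([-1.62161537e-01, -8.14788795e+01,  3.22976089e+01, -3.01776803e+01,
       -2.44839694e-01, -1.44873722e-01, -2.10800290e-02]), 'eef_pos': array([ 0.6137171 , -0.16045176,  0.17225059]), 'tcp_rot': array([-3.13953522e+00, -1.09425938e-03, -1.26807810e+00]), 'contact_force': array([-0.92576054,  0.01759651,  7.73255219]), 'wrist_torque': array([-0.05177041,  0.22225356,  0.01429318]), 'finger_force': 59.65679883956909, 'finger_gap': 0.014795657792063644}
```

```bash
for i in 1 2; do python3 nudge.py '0 0 0 -0.0005 0 0 -0.15;0 0 0 -0.0009 0 0 -0.3;0 0 0 -0.0014 0 0 -0.45;0 0 0 -0.0018 0 0 -0.6;0 0 0 -0.0023 0 0 -0.75'; done;  python3 -c "
from h import *
print(robot.observe()['joint_pos'],robot.observe()['wrist_torque'])"
```

```text
clock: 6.35
eef_pos: [0.6138, -0.1599, 0.174]
tcp_rot: [-3.14, -0.002, -0.512]
contact_force: [4.9, 1.7, -2.1]
finger_gap: 0.0147
finger_force: 58.6
clock: 6.85
eef_pos: [0.6151, -0.1573, 0.1765]
tcp_rot: [-3.139, -0.004, 0.239]
contact_force: [8.5, 15.4, 2.3]
finger_gap: 0.0151
finger_force: 59.7
[-0.45875602  0.5735194   0.85485496  1.8054429  -0.51438428  0.99721594
 -0.72572783] [ 3.8412756  -1.80234242 -0.72727601]
```

```bash
python3 nudge.py '0 0.0019 -0.0031 -0.0005 0 0 -0.15;0 0.0018 -0.0035 -0.0009 0 0 -0.3;0 0.0017 -0.0039 -0.0014 0 0 -0.45;0 0.0015 -0.0042 -0.0018 0 0 -0.6;0 0.0014 -0.0045 -0.0023 0 0 -0.75'
python3 nudge.py '0 0 -0.0004 -0.0005 0 0 -0.15;0 -0.0001 -0.0007 -0.0009 0 0 -0.3;0 -0.0003 -0.0011 -0.0014 0 0 -0.45;0 -0.0004 -0.0014 -0.0018 0 0 -0.6;0 -0.0007 -0.0017 -0.0023 0 0 -0.75'
 python3 -c "
from h import *
print(robot.observe()['joint_pos'],robot.observe()['wrist_torque'])"
```

```text
clock: 7.35
eef_pos: [0.614, -0.1537, 0.1785]
tcp_rot: [3.142, -0.003, 0.989]
contact_force: [1.7, 9.7, 1.3]
finger_gap: 0.0148
finger_force: 59.2
clock: 7.85
eef_pos: [0.6112, -0.1527, 0.1806]
tcp_rot: [-3.141, -0.003, 1.738]
contact_force: [-8.7, 13.1, 5.7]
finger_gap: 0.0149
finger_force: 60.4
[-0.21737458  0.45734061  0.47937432  1.79677072 -0.25661937  0.95045678
  0.53839239] [ 2.99657198  1.84208189 -0.76526369]
```

Run:
```python
import numpy as np
P=[(.6137,-.1605,-1.268),(.6138,-.1599,-.512),(.6151,-.1573,.239),(.614,-.1537,.989),(.6112,-.1527,1.738)]
z=np.array([a+1j*b for a,b,_ in P]);A=np.array([[1,np.exp(1j*c)] for *_,c in P])
s,*_=np.linalg.lstsq(A,z,rcond=None);print(s,abs(s[1])*1e3,np.angle(s[1]),(A@s-z)*1e3)
```

```text
[0.61158272-0.15709947j 0.00382447-0.00037639j] 3.8429481158662 -0.09809932505897315 [-1.33612649e+00-0.36218815j  9.32361668e-01+0.5987165j
  2.87579702e-01+0.74021339j -1.17731461e-03-0.41104697j
  1.17362430e-01-0.56569478j]
```

```bash
python3 nudge.py '0 0.0025 -0.0018 -0.0005 0 0 -0.15;0 0.0028 -0.0025 -0.0009 0 0 -0.3;0 0.0025 -0.0031 -0.0014 0 0 -0.45;0 0.0023 -0.0036 -0.0018 0 0 -0.6;0 0.0021 -0.0039 -0.0023 0 0 -0.75'
python3 nudge.py '0 0 -0.0006 -0.0005 0 0 -0.15;0 -0.0002 -0.0011 -0.0009 0 0 -0.3;0 -0.0004 -0.0017 -0.0014 0 0 -0.45;0 -0.0007 -0.0022 -0.0018 0 0 -0.6;0 -0.001 -0.0026 -0.0023 0 0 -0.75'
python3 -c "
from h import *
print(robot.observe()['joint_pos'],robot.observe()['wrist_torque'])"
```

```text
clock: 8.35
eef_pos: [0.6075, -0.154, 0.183]
tcp_rot: [3.141, 0.001, 2.487]
contact_force: [0.3, -0.3, -1.4]
finger_gap: 0.0146
finger_force: 58.9
clock: 8.85
eef_pos: [0.6066, -0.1569, 0.1853]
tcp_rot: [-3.141, 0.001, -3.046]
contact_force: [-0.6, 0.1, -1.1]
finger_gap: 0.0147
finger_force: 58.9
[ 0.04055804  0.41208368  0.14155221  1.78727331 -0.06891286  0.9460154
  1.87703454] [-0.07411907  0.03579612  0.11425623]
```

```bash
python3 nudge.py '0 0 -0.0006 -0.0005 0 0 -0.15;0 -0.0002 -0.0011 -0.0009 0 0 -0.3;0 -0.0002 -0.0011 -0.01 0 0 -0.3;0 -0.0002 -0.0011 -0.02 0 0 -0.3;0 -0.0002 -0.0011 -0.03 0 0 -0.3'
python3 nudge.py '0 0 0 -0.02 0 0 0;0 0 0 -0.04 0 0 0;0 0 0 -0.08 0 0 0;0 0 0 -0.12 0 0 0;0 0 0 -0.12 0 0 0'
python3 - <<'E'
from h import *
S=robot.read_camera("side"); cv2.imwrite("pics/s2.png",S)
to(.40,-.45,.22,1.6); print(robot.observe()["joint_pos"].round(2))
E
```

```text
clock: 9.35
eef_pos: [0.607, -0.1575, 0.2159]
tcp_rot: [-3.141, 0.001, -2.755]
contact_force: [-0.0, -0.1, -1.7]
finger_gap: 0.0145
finger_force: 58.9
clock: 9.85
eef_pos: [0.6087, -0.1577, 0.3413]
tcp_rot: [-3.137, 0.008, -2.754]
contact_force: [0.8, -0.5, -1.6]
finger_gap: 0.0147
finger_force: 59.0
shift [ 0.3036 -0.1919  0.1173] rv [0.003 0.006 1.929]
[ 0.08  0.28  0.09  1.62 -0.03  1.24  2.13]
```

View pics/s2.png

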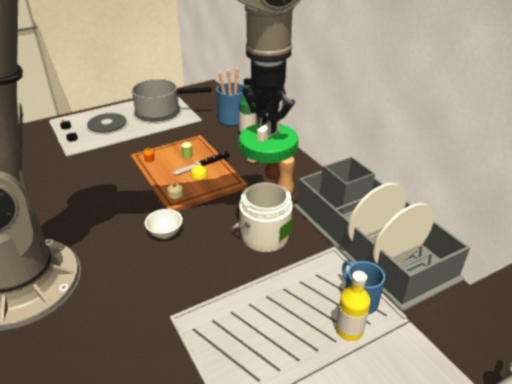

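The lid is free and hangs level at (268,140); the caddy is open at (266,195).

```bash
python3 nudge.py '0 0.03 -0.019 0 0 0 0.15;0 0.06 -0.038 0 0 0 0.3;0 0.09 -0.057 0 0 0 0.45;0 0.12 -0.076 0 0 0 0.6;0 0.15 -0.095 0 0 0 0.75'
python3 nudge.py '0 0 0 0 0 0 0.15;0 0 0 0 0 0 0.3;0 0 0 0 0 0 0.45;0 0 0 0 0 0 0.6;0 0 0 0 0 0 0.75'
python3 - <<'E'
from h import *
to(.40,-.45,.12); print(robot.observe()["joint_pos"].round(2))
E
```

```text
clock: 10.4
eef_pos: [0.5029, -0.303, 0.3339]
tcp_rot: [3.141, -0.001, 2.774]
contact_force: [0.8, -0.6, -0.5]
finger_gap: 0.0145
finger_force: 58.9
clock: 10.9
eef_pos: [0.5038, -0.3019, 0.3338]
tcp_rot: [-3.141, -0.001, 2.024]
contact_force: [0.3, -0.7, -0.8]
finger_gap: 0.0147
finger_force: 59.0
shift [-0.0879 -0.158   0.2138] rv [-0.001 -0.001  0.   ]
[ 0.11  0.22  0.38  1.72 -0.09  1.21  0.97]
```

```bash
python3 nudge.py '0 -0.0176 -0.0316 0.015 0 0 0;0 -0.0352 -0.0632 0.03 0 0 0;0 -0.0528 -0.0948 0.05 0 0 0;0 -0.0704 -0.1264 0.07 0 0 0;0 -0.0879 -0.158 0.09 0 0 0'
python3 nudge.py '0 0 0 0.04 0 0 0;0 0 0 0.08 0 0 0;0 0 0 0.11 0 0 0;0 0 0 0.13 0 0 0;0 0 0 0.13 0 0 0'
python3 - <<'E'
from h import *
to(.40,-.45,.068,2.024); print(robot.observe()["joint_pos"].round(2))
E
```

```text
clock: 11.4
eef_pos: [0.4006, -0.4518, 0.2433]
tcp_rot: [-3.141, -0.001, 2.03]
contact_force: [0.4, -1.0, -2.1]
finger_gap: 0.0146
finger_force: 59.1
clock: 11.9
eef_pos: [0.4003, -0.4497, 0.1114]
tcp_rot: [-3.139, -0.005, 2.03]
contact_force: [0.1, -0.8, -1.0]
finger_gap: 0.0147
finger_force: 59.0
shift [-0.0003 -0.0003  0.0434] rv [-0.003 -0.005  0.006]
[ 0.43  0.5   0.39  1.9  -0.26  0.8   1.42]
```

```bash
python3 nudge.py '0 0 0 0.02 0 0 0;0 0 0 0.036 0 0 0;0 0 0 0.041 0 0 0;0 0 0 0.043 0 0 0;0 0 0 0.044 0 0 0'
python3 nudge.py '0 0 0 0.0 0 0 0;0.06 0 0 0 0 0 0;0.06 0 0 0 0 0 0;0.06 0 0 -0.01 0 0 0;0.06 0 0 -0.03 0 0 0'
python3 nudge.py '0.06 0 0 -0.05 0 0 0;0.06 0 0 -0.1 0 0 0;0.085 0 0 -0.15 0 0 0;0.085 0 0 -0.2 0 0 0;0.085 0 0 -0.2 0 0 0'
python3 - <<'E'
from h import *
to(.56,.20,.30); print(robot.observe()["joint_pos"].round(2))
E
```

```text
clock: 12.4
eef_pos: [0.402, -0.4515, 0.0709]
tcp_rot: [3.141, 0.001, 2.032]
contact_force: [0.5, 0.3, -1.4]
finger_gap: 0.0145
finger_force: 59.0
clock: 12.9
eef_pos: [0.4013, -0.4508, 0.1004]
tcp_rot: [-3.141, -0.002, 2.032]
contact_force: [-0.2, -0.7, 0.7]
finger_gap: 0.0604
finger_force: 0.0
clock: 13.4
eef_pos: [0.4029, -0.4534, 0.3083]
tcp_rot: [3.137, 0.009, 2.031]
contact_force: [1.3, -0.5, -0.5]
finger_gap: 0.085
finger_force: 0.0
shift [0.5157 0.4309 0.0055] rv [0.005 0.009 0.   ]
[ 0.36  0.28  0.47  1.73 -0.14  1.16  1.33]
```

```bash
for i in 1 2 3; do python3 nudge.py '0.085 0.034 0.0287 0 0 0 0;0.085 0.068 0.0574 0 0 0 0;0.085 0.103 0.0861 0 0 0 0;0.085 0.137 0.1148 0 0 0 0;0.085 0.172 0.1436 0 0 0 0' | grep eef;done
python3 - <<'E'
from h import *
S=cam("scene");D=cam("side");W=cam("wrist")
i=robot.read_camera("wrist"); cv2.imwrite("pics/w3.png",i)
cv2.imwrite("pics/sc3.png",robot.read_camera("scene"))
i=cv2.imread("pics/sc3.png")[215:384,60:290];cv2.imwrite("pics/sc3c.png",cv2.resize(i,None,fx=2.5,fy=2.5,interpolation=2))
s=robot.observe();print(s["eef_pos"],s["tcp_rot"],s["clock"])
E
```

```text
eef_pos: [0.4538, -0.2318, 0.3014]
eef_pos: [0.506, -0.0139, 0.3014]
eef_pos: [0.5583, 0.2039, 0.3014]
[0.55781209 0.20897421 0.30061446] [ 3.14076600e+00 -1.58607860e-03  2.03840262e+00] 15.0
```

View pics/w3.png

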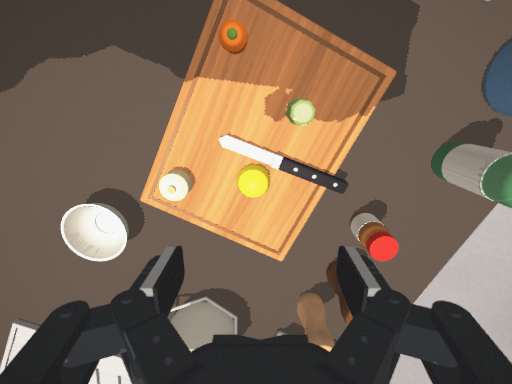

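View pics/sc3c.png

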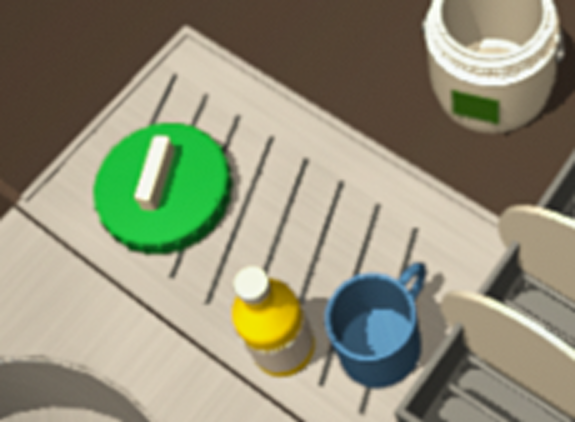

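The wrist view shows carrot (233,36), stalk (302,113), yellow piece (253,181), parsnip (174,186), and knife from tip (221,141) to butt (346,186). The scene crop shows the lid flat, handle up, on the drainer.

```bash
cat > m.py <<'E'
from h import *
def blobs(W,im):
    h=cv2.cvtColor(im,cv2.COLOR_BGR2HSV)
    B=onz
    for n,lo,hi,z in(("yellow",(24,150,120),(34,255,255),.045),("carrot",(5,200,150),(11,255,255),.04),("stalk",(34,50,90),(48,190,255),.048),("parsnip",(18,25,120),(33,140,255),.036)):
        m=cv2.inRange(h,lo,hi); m[230:]=0
        m=cv2.morphologyEx(m,cv2.MORPH_OPEN,np.ones((3,3)))
        for c in cv2.findContours(m,0,2)[0]:
            if cv2.contourArea(c)<150: continue
            (u,v),r=cv2.minEnclosingCircle(c); p=onz(W,(u,v),z)
            if not(.35<p[0]<.8 and 0<p[1]<.5): continue
            q=onz(W,(u+r,v),z); print(n,(round(u),round(v)),round(r,1),"xy",p[:2].round(4),"rad",np.linalg.norm(q-p).round(4))
E
python3 - <<'E'
from m import *
W=cam("wrist"); im=cv2.imread("pics/w3.png"); blobs(W,im)
for n,p,z in(("tip",(221,141),.028),("butt",(345.5,186),.03),("junction",(280.5,163),.036)): print(n,onz(W,p,z).round(4))
E
```

```text
yellow (253, 181) 16.4 xy [0.5626 0.1799] rad 0.0241
parsnip (272, 203) 31.3 xy [0.6066 0.159 ] rad 0.0483
parsnip (178, 182) 14.0 xy [0.4648 0.1244] rad 0.0209
parsnip (216, 182) 29.3 xy [0.5146 0.1504] rad 0.0439
parsnip (224, 187) 37.0 xy [0.529  0.1495] rad 0.0559
parsnip (294, 139) 16.4 xy [0.588 0.259] rad 0.0233
parsnip (261, 129) 14.4 xy [0.5397 0.2506] rad 0.0203
parsnip (302, 112) 10.0 xy [0.5809 0.2963] rad 0.0138
parsnip (255, 113) 27.9 xy [0.5232 0.266 ] rad 0.0385
tip [0.4965 0.2084 0.028 ]
butt [0.6947 0.2321 0.03  ]
junction [0.5879 0.22   0.036 ]
```

```bash
for i in 1 2; do python3 nudge.py '0.035 0 0 0 0 0 0.15;0.035 0 0 0 0 0 0.3;0.035 0 0 0 0 0 0.45;0.035 0 0 0 0 0 0.6;0.035 0 0 0 0 0 0.75' |grep tcp; done
python3 nudge.py '0.035 0 0 0 0 0 0.15;0.035 0 0 0 0 0 0.3;0.035 0 0 0 0 0 0.42;0.035 0 0 0 0 0 0.42'
python3 - <<'E'
from h import *
to(.609,.222,.10,.119); print(robot.observe()["joint_pos"].round(2))
E
```

```text
tcp_rot: [3.141, -0.0, 1.275]
tcp_rot: [3.141, -0.001, 0.525]
clock: 16.4
eef_pos: [0.5581, 0.2024, 0.3011]
tcp_rot: [3.142, -0.001, 0.109]
contact_force: [0.5, 0.7, -0.7]
finger_gap: 0.0349
finger_force: 0.0
shift [ 0.0527 -0.0139  0.2011] rv [ 0.    -0.001 -0.01 ]
[-0.69  0.25  0.29  1.75 -0.08  1.15 -1.84]
```

```bash
python3 nudge.py '0.035 0.01 -0.003 0.03 0 0 0;0.035 0.03 -0.008 0.06 0 0 0;0.035 0.0527 -0.0139 0.1 0 0 0;0.035 0.0527 -0.0139 0.1 0 0 0;0.035 0.0527 -0.0139 0.1 0 0 0'
python3 - <<'E'
from m import *
for i in range(3):
    W=cam("wrist"); print(robot.observe()["eef_pos"]); im=robot.read_camera("wrist")
cv2.imwrite("pics/w4.png",im); np.savez("w4.npz",K=W[0],d=W[1],R=W[2],c=W[3]); blobs(W,im)
E
```

```text
clock: 16.9
eef_pos: [0.6087, 0.2218, 0.2]
tcp_rot: [3.141, 0.002, 0.114]
contact_force: [0.4, -0.1, 0.5]
finger_gap: 0.0349
finger_force: 0.0
[0.60871379 0.22183611 0.19995109]
[0.60902009 0.22193151 0.201319  ]
[0.60921987 0.22200787 0.20207726]
yellow (300, 218) 21.3 xy [0.5731 0.1725] rad 0.0241
stalk (200, 197) 15.5 xy [0.5865 0.2855] rad 0.017
parsnip (194, 209) 15.3 xy [0.5661 0.2949] rad 0.0177
```

View pics/w4.png

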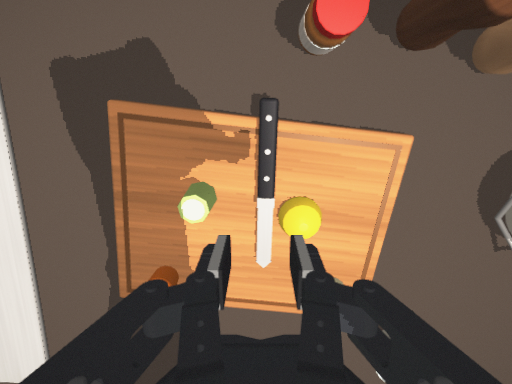

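The view shows the knife handle from (268,98) to (265,197), tip at (264,266), cob/lemon at (300,218), and stalk top at (194,208).

Run:
```python
from m import *
f=np.load("w4.npz");W=(f["K"],f["d"],f["R"],f["c"])
a=onz(W,(268.5,98),.036);b=onz(W,(265.5,197),.036);t=onz(W,(264,267),.028)
print(a,b,t,np.linalg.norm(a-b),np.linalg.norm(a-t))
d=(a-b)/np.linalg.norm(a-b); y=np.arctan2(d[1],d[0]);p=b+.022*d;print(p,y)
to(p[0],p[1],.055,y)
```

```text
[0.6962587  0.22354383 0.036     ] [0.5902045  0.21381187 0.036     ] [0.4923145  0.20382261 0.028     ] 0.10649979161972958 0.20505161943153866
[0.61211245 0.21582223 0.036     ] 0.09150773880926988
shift [0.0018 0.0067 0.1474] rv [-0.001 -0.002  0.021]
```

```bash
python3 nudge.py '0.035 0.0018 0.0067 0.04 0 0 0.02;0.035 0.0018 0.0067 0.08 0 0 0.02;0.035 0.0018 0.0067 0.12 0 0 0.02;0.035 0.0018 0.0067 0.142 0 0 0.02;0.035 0.0018 0.0067 0.147 0 0 0.02'
python3 nudge.py '0.035 0 0 0.002 0 0 0;0.035 0 0 0.005 0 0 0;0.035 0 0 0.008 0 0 0;0.035 0 0 0.009 0 0 0;0.035 0 0 0.009 0 0 0'
```

```text
clock: 17.55
eef_pos: [0.6105, 0.2155, 0.0525]
tcp_rot: [3.141, 0.002, 0.093]
contact_force: [0.1, -1.3, 0.4]
finger_gap: 0.0351
finger_force: 0.0
clock: 18.05
eef_pos: [0.6116, 0.2159, 0.0448]
tcp_rot: [-3.141, -0.0, 0.092]
contact_force: [0.6, -0.8, -0.4]
finger_gap: 0.0352
finger_force: 0.0
```

```bash
python3 nudge.py '0 0 0 0 0 0 0;0 0 0 0 0 0 0;0 0 0 0 0 0 0;0 0 0 0 0 0 0;0 0 0 0 0 0 0' 40
python3 nudge.py '0 0 0 0 0 0 0;0 0 0 -0.02 0 0 0;0 0 0 -0.05 0 0 0;0 0 0 -0.08 0 0 0;0 0 0 -0.12 0 0 0'
python3 - <<'E'
from h import *
to(.60,-.355,.19,0.03)
E
```

```text
clock: 18.55
eef_pos: [0.6117, 0.2159, 0.0449]
tcp_rot: [-3.141, -0.0, 0.092]
contact_force: [-1.3, -0.9, 5.7]
finger_gap: 0.0191
finger_force: 39.6
clock: 19.05
eef_pos: [0.6107, 0.2154, 0.1644]
tcp_rot: [3.141, 0.002, 0.092]
contact_force: [0.5, 0.7, -0.7]
finger_gap: 0.0187
finger_force: 39.3
shift [-0.0629  0.5671 -0.0249] rv [0.001 0.002 0.062]
```

```bash
python3 nudge.py '0 0 0.03 -0.03 0 0 0;0 -0.01 0.07 -0.06 0 0 0;0 -0.016 0.11 -0.08 0 0 0;0 -0.021 0.15 -0.08 0 0 0.03;0 -0.021 0.19 -0.08 0 0 0.06' | grep -E 'eef|gap'
python3 nudge.py '0 -0.004 0.04 0 0 0 0;0 -0.008 0.08 0 0 0 0;0 -0.012 0.12 0 0 0 0;0 -0.016 0.16 0 0 0 0;0 -0.021 0.19 0 0 0 0'| grep -E 'eef|gap'
python3 nudge.py '0 -0.004 0.04 0 0 0 0;0 -0.008 0.08 0 0 0 0;0 -0.012 0.12 0 0 0 0;0 -0.016 0.16 0.02 0 0 0;0 -0.016 0.19 0.05 0 0 0'| grep -E 'eef|gap'
python3 - <<'E'
from h import *
to(.60,-.355,.05,0.03)
E
```

```text
eef_pos: [0.6076, 0.0231, 0.2455]
finger_gap: 0.019
eef_pos: [0.5924, -0.1687, 0.2446]
finger_gap: 0.019
eef_pos: [0.5828, -0.3597, 0.1956]
finger_gap: 0.0187
shift [ 0.0169 -0.0045  0.1456] rv [ 0.002 -0.003  0.   ]
```

```bash
python3 nudge.py '0 0.008 -0.0045 0.04 0 0 0;0 0.0169 -0.0045 0.08 0 0 0;0 0.0169 -0.0045 0.12 0 0 0;0 0.0169 -0.0045 0.145 0 0 0;0 0.0169 -0.0045 0.155 0 0 0'
python3 nudge.py '0 0 0 0.003 0 0 0;0 0 0 0.006 0 0 0;0 0 0 0.007 0 0 0;0 0 0 0.008 0 0 0;0 0 0 0.008 0 0 0'
```

```text
clock: 21.05
eef_pos: [0.5984, -0.3505, 0.0364]
tcp_rot: [-3.14, 0.004, 0.032]
contact_force: [0.0, 0.2, -0.7]
finger_gap: 0.0186
finger_force: 39.3
clock: 21.55
eef_pos: [0.6001, -0.3514, 0.0322]
tcp_rot: [3.141, -0.001, 0.032]
contact_force: [0.4, -0.5, -0.2]
finger_gap: 0.0184
finger_force: 39.3
```

```bash
python3 nudge.py '0.04 0 0 0 0 0 0;0.04 0 0 0 0 0 0;0.04 0 0 0 0 0 0;0.04 0 0 -0.02 0 0 0;0.04 0 0 -0.06 0 0 0' | grep -E 'eef|gap|contact'
python3 nudge.py '0.085 0 0 -0.05 0 0 0;0.085 0 -0.02 -0.1 0 0 0;0.085 0 -0.06 -0.14 0 0 0;0.085 0 -0.10 -0.16 0 0 0;0.085 0 -0.15 -0.16 0 0 0' | grep -E 'eef|gap'
python3 nudge.py '0.085 -0.006 -0.05 0 0 0 0;0.085 -0.01 -0.1 0 0 0 0;0.085 -0.016 -0.15 0 0 0 0;0.085 -0.02 -0.20 0 0 0 0;0.085 -0.025 -0.25 0 0 0 0' | grep -E 'eef|gap'
python3 nudge.py '0.085 -0.005 -0.04 0 0 0 0;0.085 -0.005 -0.08 0 0 0 0;0.085 -0.005 -0.12 0 0 0 0;0.085 -0.005 -0.125 0 0 0 0;0.085 -0.005 -0.125 0 0 0 0' | grep -E 'eef|gap'
python3 - <<'E'
from m import *
W=cam("wrist"); im=robot.read_camera("wrist"); cv2.imwrite("pics/w5.png",im); np.savez("w5.npz",K=W[0],d=W[1],R=W[2],c=W[3]);blobs(W,im)
i=robot.read_camera("scene"); cv2.imwrite("pics/sc5.png",cv2.resize(i[215:384,60:290],None,fx=2.5,fy=2.5,interpolation=2))
a=np.hstack([im,cv2.resize(i[85:285,150:390],None,fx=1.4,fy=1.92)[:384,:288]]);cv2.imwrite("pics/c5.png",a)
E
```

```text
eef_pos: [0.5982, -0.3503, 0.0893]
contact_force: [0.4, -0.5, 0.5]
finger_gap: 0.0396
eef_pos: [0.596, -0.2055, 0.255]
finger_gap: 0.085
eef_pos: [0.5618, 0.0445, 0.2516]
finger_gap: 0.0848
eef_pos: [0.5532, 0.1687, 0.2512]
finger_gap: 0.0848
yellow (260, 158) 19.4 xy [0.57  0.169] rad 0.024
stalk (163, 145) 18.2 xy [0.5821 0.2869] rad 0.0219
parsnip (296, 226) 13.7 xy [0.4736 0.1156] rad 0.019
parsnip (156, 151) 10.8 xy [0.5728 0.3007] rad 0.0135
```

View pics/c5.png

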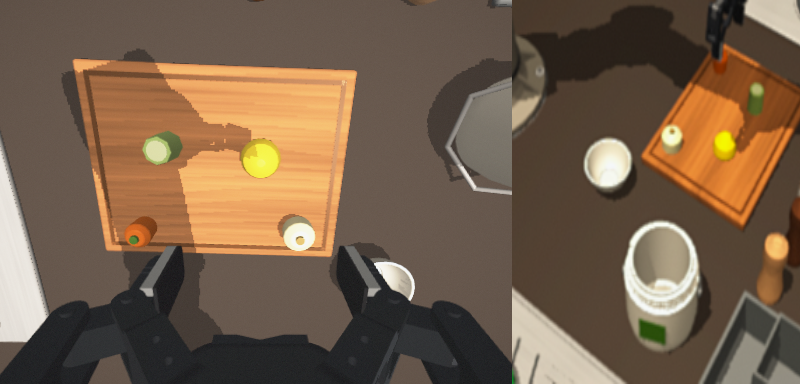

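View pics/sc5.png

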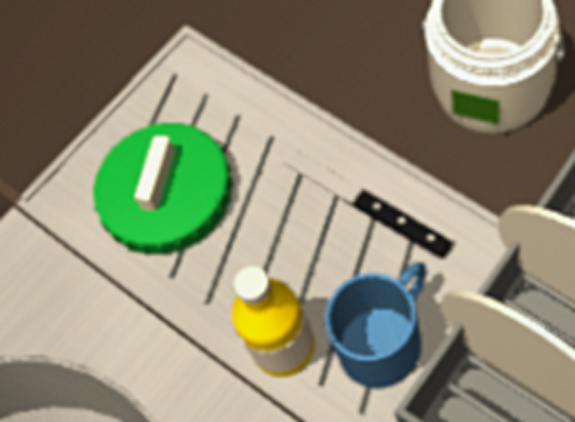

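Pieces are all in place (yellow (260,158), stalk (160,148), carrot (138,233), parsnip (299,235)), and the knife lies on the drainer beside the lid. Now picking up the yellow piece.

Run:
```python
from h import *
to(.568,.169,.043,0.03)
```

```text
shift [ 0.0145 -0.0024  0.2083] rv [0.    0.    0.001]
```

```bash
python3 nudge.py '0.085 0.0145 -0.0024 0.05 0 0 0;0.085 0.0145 -0.0024 0.1 0 0 0;0.085 0.0145 -0.0024 0.15 0 0 0;0.085 0.0145 -0.0024 0.19 0 0 0;0.085 0.0145 -0.0024 0.204 0 0 0' | grep -E 'eef|contact'
python3 nudge.py '0.085 0 0 0.003 0 0 0;0 0 0 0.003 0 0 0;0 0 0 0.003 0 0 0;0 0 0 0.003 0 0 0;0 0 0 0.003 0 0 0' 30
python3 nudge.py '0 0 0 0 0 0 0;0 0 0 0 0 0 0;0 0 0 -0.02 0 0 0;0 0 0 -0.06 0 0 0;0 0 0 -0.1 0 0 0'
python3 - <<'E'
from h import *
to(.612,-.139,.24,0.03)
E
```

```text
eef_pos: [0.5661, 0.1678, 0.0437]
contact_force: [-0.5, -0.2, 0.5]
clock: 24.65
eef_pos: [0.5691, 0.1706, 0.0466]
tcp_rot: [-3.14, -0.003, 0.032]
contact_force: [-2.4, -1.8, 13.6]
finger_gap: 0.0466
finger_force: 29.2
clock: 25.15
eef_pos: [0.5678, 0.1702, 0.1464]
tcp_rot: [-3.142, -0.0, 0.032]
contact_force: [0.5, 0.7, 0.1]
finger_gap: 0.0464
finger_force: 29.4
shift [ 0.0345  0.3104 -0.0936] rv [-0.    -0.     0.002]
```

```bash
python3 nudge.py '0 0 0.02 -0.04 0 0 0;0 0.005 0.05 -0.07 0 0 0;0 0.012 0.09 -0.0936 0 0 0;0 0.017 0.13 -0.0936 0 0 0;0 0.02 0.17 -0.0936 0 0 0' | grep -E 'eef|gap'
python3 nudge.py '0 0.005 0.04 0 0 0 0;0 0.01 0.08 0 0 0 0;0 0.0145 0.115 0 0 0 0;0 0.0145 0.14 0.01 0 0 0;0 0.0145 0.14 0.05 0 0 0' | grep -E 'eef|gap'
python3 nudge.py '0 0 0 0.015 0 0 0;0 0 0 0.022 0 0 0;0 0 0 0.022 0 0 0;0.085 0 0 0.022 0 0 0;0.085 0 0 0.022 0 0 0' 
python3 nudge.py '0.085 0 0 0 0 0 0;0.085 0 0 -0.04 0 0 0;0.085 0 0 -0.08 0 0 0;0.085 -0.02 -0.03 -0.08 0 0 0;0.085 -0.05 -0.07 -0.08 0 0 0'
python3 - <<'E'
from h import *
i=robot.read_camera("scene"); cv2.imwrite("pics/sc6.png",cv2.resize(i[60:285,130:390],None,fx=2.5,fy=2.5,interpolation=2))
to(.462,.117,.14)
E
```

```text
eef_pos: [0.5939, -0.0004, 0.2404]
finger_gap: 0.047
eef_pos: [0.6142, -0.1436, 0.1923]
finger_gap: 0.0468
clock: 26.65
eef_pos: [0.6129, -0.1381, 0.1673]
tcp_rot: [3.141, -0.002, 0.032]
contact_force: [-0.4, 0.1, -0.3]
finger_gap: 0.0741
finger_force: 0.0
clock: 27.15
eef_pos: [0.5607, -0.0709, 0.2473]
tcp_rot: [3.141, -0.003, 0.029]
contact_force: [-0.2, 0.9, 0.1]
finger_gap: 0.085
finger_force: 0.0
shift [-0.0871 -0.1835  0.1067] rv [-0.003  0.001 -0.   ]
```

View pics/sc6.png

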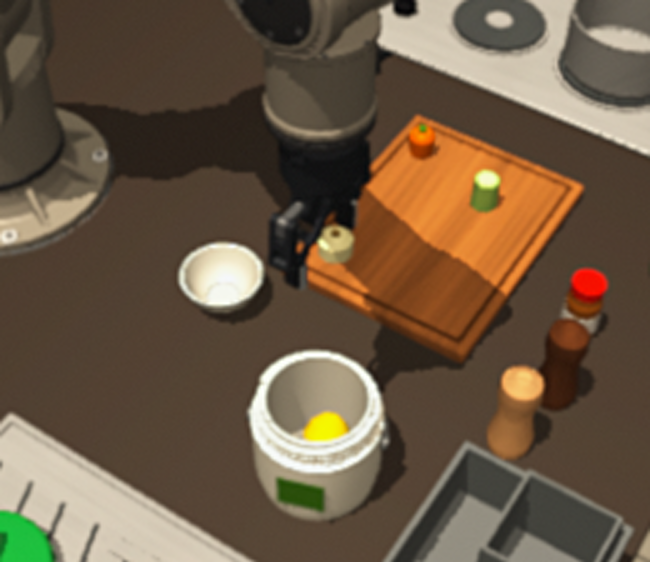

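The lemon is in the caddy (325,430); parsnip, carrot and stalk are unchanged.

Run:
```python
from h import *
f=np.load("w5.npz");W=(f["K"],f["d"],f["R"],f["c"]); k=.4
for n,u,s,z in(("pars",(299,234),(335,243),.038),("carrot",(140,232),(421,142),.042),("stalk",(162,147),(485,190),.044)):
    print(n,onz(W,u,z).round(4),onz(cam("scene"),(130+s[0]*k,60+s[1]*k),z).round(4))
to(.464,.114,.12)
```

```text
pars [0.4632 0.1116 0.038 ] [0.4633 0.1097 0.038 ]
carrot [0.461  0.3299 0.042 ] [0.4618 0.3254 0.042 ]
stalk [0.579  0.2897 0.044 ] [0.5777 0.2893 0.044 ]
shift [-0.0852 -0.1804  0.1267] rv [-0.003  0.001 -0.   ]
```

```bash
python3 nudge.py '0.085 -0.02 -0.04 0.02 0 0 0;0.085 -0.04 -0.08 0.05 0 0 0;0.085 -0.06 -0.12 0.08 0 0 0;0.085 -0.08 -0.155 0.1 0 0 0;0.085 -0.086 -0.177 0.127 0 0 0'
python3 nudge.py '0.085 0 0 0 0 0 0;0.085 0 0 0.02 0 0 0;0.085 0 0 0.045 0 0 0;0.085 0 0 0.065 0 0 0;0.085 0 0 0.072 0 0 0'
python3 nudge.py '0.085 0 0 0 0 0 0;0 0 0 0 0 0 0;0 0 0 0 0 0 0;0 0 0 0 0 0 0;0 0 0 0 0 0 0' 30
python3 nudge.py '0 0 0 0 0 0 0;0 0 0 -0.02 0 0 0;0 0 0 -0.06 0 0 0;0 0 0 -0.11 0 0 0;0 0 0 -0.16 0 0 0'
python3 - <<'E'
from h import *
to(.612,-.175,.24)
E
```

```text
clock: 27.7
eef_pos: [0.4668, 0.1067, 0.1189]
tcp_rot: [-3.14, -0.001, 0.034]
contact_force: [0.7, 0.0, 0.1]
finger_gap: 0.0854
finger_force: 0.0
clock: 28.2
eef_pos: [0.4683, 0.1035, 0.046]
tcp_rot: [3.141, 0.001, 0.031]
contact_force: [0.5, 0.2, 0.3]
finger_gap: 0.0851
finger_force: 0.0
clock: 28.7
eef_pos: [0.469, 0.1043, 0.0479]
tcp_rot: [-3.141, -0.001, 0.032]
contact_force: [-3.0, -1.0, 15.2]
finger_gap: 0.0423
finger_force: 28.4
clock: 29.2
eef_pos: [0.468, 0.1037, 0.2089]
tcp_rot: [3.141, 0.0, 0.031]
contact_force: [1.0, 0.8, 0.3]
finger_gap: 0.0419
finger_force: 31.2
shift [ 0.1352  0.2831 -0.031 ] rv [0. 0. 0.]
```

```bash
python3 nudge.py '0 0.02 0.042 -0.01 0 0 0;0 0.04 0.084 -0.02 0 0 0;0 0.06 0.126 -0.031 0 0 0;0 0.08 0.168 -0.031 0 0 0;0 0.1 0.21 -0.031 0 0 0' | grep -E 'eef|gap'
python3 nudge.py '0 0.02 0.04 0 0 0 0;0 0.035 0.073 0 0 0 0;0 0.035 0.073 0.02 0 0 0;0 0.035 0.073 0.05 0 0 0;0 0.035 0.073 0.073 0 0 0' | grep -E 'eef|gap'
python3 nudge.py '0 0 0 0 0 0 0;0 0 0 0 0 0 0;0.085 0 0 0 0 0 0;0.085 0 0 0 0 0 0;0.085 0 0 -0.02 0 0 0' | grep -E 'eef|gap|contact'
python3 nudge.py '0.085 0 0 -0.04 0 0 0;0.085 0 0 -0.08 0 0 0;0.085 0 -0.02 -0.08 0 0 0;0.085 0 -0.06 -0.08 0 0 0;0.085 0 -0.1 -0.08 0 0 0'
python3 - <<'E'
from h import *
to(.578,.290,.20)
E
```

```text
eef_pos: [0.5758, -0.1043, 0.2389]
finger_gap: 0.042
eef_pos: [0.612, -0.1747, 0.1638]
finger_gap: 0.0417
eef_pos: [0.6115, -0.174, 0.1841]
contact_force: [0.6, 0.4, 0.6]
finger_gap: 0.0828
clock: 31.2
eef_pos: [0.6092, -0.074, 0.2663]
tcp_rot: [-3.141, -0.002, 0.03]
contact_force: [0.5, 0.2, -0.0]
finger_gap: 0.0852
finger_force: 0.0
shift [-0.0204 -0.3648  0.0663] rv [-0.    -0.002  0.   ]
```

Next the stalk, with a wrist check of its position on arrival.

```bash
python3 nudge.py '0.085 -0.003 -0.05 0 0 0 0;0.085 -0.006 -0.1 0.01 0 0 0;0.085 -0.009 -0.15 0.02 0 0 0;0.085 -0.012 -0.2 0.02 0 0 0;0.085 -0.015 -0.25 0.02 0 0 0' | grep -E 'eef'
python3 nudge.py '0.085 -0.002 -0.04 0.01 0 0 0;0.085 -0.005 -0.08 0.02 0 0 0;0.085 -0.005 -0.11 0.03 0 0 0;0.085 -0.005 -0.115 0.046 0 0 0;0.085 -0.005 -0.115 0.046 0 0 0' | grep -E 'eef'
python3 - <<'E'
from m import *
W=cam("wrist"); im=robot.read_camera("wrist"); cv2.imwrite("pics/w7.png",im); blobs(W,im); print("expected",proj(W,[.578,.29,.064]),proj(W,[.461,.328,.06]))
i=robot.read_camera("scene");cv2.imwrite("pics/c7.png",np.hstack([im,cv2.resize(i[95:285,200:350],None,fx=1.9,fy=2)[:384,:285]]) if 0 else np.hstack([im,cv2.resize(i[85:285,150:390],(288,384))]))
to(.578,.290,.05)
E
```

```text
eef_pos: [0.586, 0.1744, 0.2458]
eef_pos: [0.5767, 0.288, 0.1974]
stalk (257, 175) 15.7 xy [0.5868 0.2911] rad 0.0164
expected [258.15079743 187.64225964] [221.94145979 282.13792843]
shift [-1.000e-04 -4.100e-03  1.494e-01] rv [ 0.001 -0.    -0.   ]
```

View pics/c7.png

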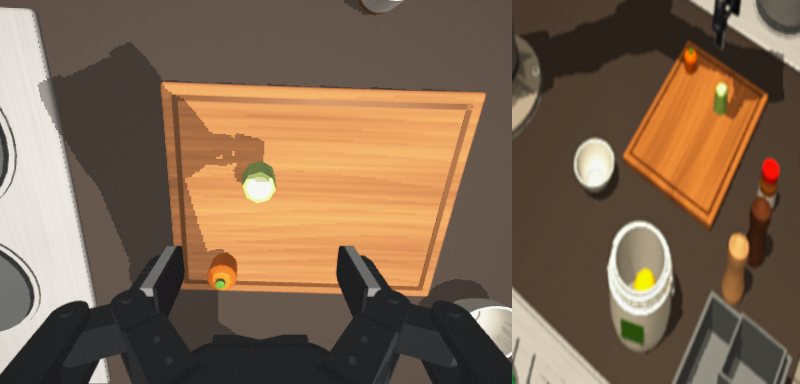

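Stalk top is at (259,184), as expected, and the carrot at (222,275).

```bash
python3 nudge.py '0.085 0.001 -0.003 0.04 0 0 0;0.085 0.001 -0.003 0.08 0 0 0;0.085 0.001 -0.003 0.12 0 0 0;0.085 0.001 -0.003 0.14 0 0 0;0.085 0.001 -0.003 0.147 0 0 0' | grep -E 'eef|contact'
python3 nudge.py '0.085 0 0 0 0 0 0;0 0 0 0 0 0 0;0 0 0 0 0 0 0;0 0 0 0 0 0 0;0 0 0 0 0 0 0' 30
python3 nudge.py '0 0 0 0 0 0 0;0 0 0 -0.02 0 0 0;0 0 0 -0.06 0 0 0;0 0 0 -0.11 0 0 0;0 0 0 -0.16 0 0 0'
python3 - <<'E'
from h import *
to(.634,-.157,.24)
E
```

```text
eef_pos: [0.5787, 0.2883, 0.0508]
contact_force: [-0.4, 1.0, 1.5]
clock: 33.3
eef_pos: [0.5792, 0.2906, 0.0531]
tcp_rot: [-3.141, -0.001, 0.032]
contact_force: [-3.1, -0.7, 9.7]
finger_gap: 0.0347
finger_force: 29.0
clock: 33.8
eef_pos: [0.5783, 0.29, 0.2138]
tcp_rot: [3.141, 0.0, 0.032]
contact_force: [0.7, 0.4, -0.5]
finger_gap: 0.0348
finger_force: 30.7
shift [ 0.0415  0.4486 -0.0261] rv [0. 0. 0.]
```

```bash
python3 nudge.py '0 0.004 0.048 -0.01 0 0 0;0 0.009 0.096 -0.02 0 0 0;0 0.013 0.144 -0.026 0 0 0;0 0.018 0.192 -0.026 0 0 0;0 0.022 0.24 -0.026 0 0 0' | grep -E 'eef|gap'
python3 nudge.py '0 0.004 0.048 0 0 0 0;0 0.009 0.096 0 0 0 0;0 0.013 0.144 0 0 0 0;0 0.018 0.192 0 0 0 0;0 0.019 0.2086 0 0 0 0' | grep -E 'eef|gap'
python3 nudge.py '0 0 0 0 0 0 0;0 0 0 0.03 0 0 0;0 0 0 0.05 0 0 0;0 0 0 0.068 0 0 0;0 0 0 0.068 0 0 0' | grep -E 'eef|gap'
python3 nudge.py '0 0 0 0 0 0 0;0.085 0 0 0 0 0 0;0.085 0 0 0 0 0 0;0.085 0 0 0 0 0 0;0.085 0 0 -0.03 0 0 0' | grep -E 'eef|gap|contact'
python3 nudge.py '0.085 0 0 -0.04 0 0 0;0.085 0 0 -0.08 0 0 0;0.085 -0.01 -0.02 -0.08 0 0 0;0.085 -0.03 -0.06 -0.08 0 0 0;0.085 -0.05 -0.1 -0.08 0 0 0' |grep eef
python3 - <<'E'
from h import *
to(.463,.328,.20)
E
```

```text
eef_pos: [0.6084, 0.0493, 0.2387]
finger_gap: 0.0339
eef_pos: [0.6333, -0.1626, 0.2385]
finger_gap: 0.035
eef_pos: [0.6329, -0.1546, 0.1677]
finger_gap: 0.0345
eef_pos: [0.6323, -0.1561, 0.1974]
contact_force: [0.4, 0.3, -0.1]
finger_gap: 0.085
eef_pos: [0.5801, -0.0579, 0.2803]
shift [-0.1055 -0.3893  0.0801] rv [ 0.    -0.001 -0.   ]
```

```bash
python3 nudge.py '0.085 -0.012 -0.045 0 0 0 0;0.085 -0.024 -0.09 0 0 0 0;0.085 -0.036 -0.135 0 0 0 0;0.085 -0.048 -0.18 0 0 0 0;0.085 -0.06 -0.225 0 0 0 0' | grep -E 'eef'
python3 nudge.py '0.085 -0.012 -0.045 0.02 0 0 0;0.085 -0.024 -0.09 0.04 0 0 0;0.085 -0.036 -0.13 0.06 0 0 0;0.085 -0.046 -0.163 0.08 0 0 0;0.085 -0.046 -0.163 0.08 0 0 0' | grep -E 'eef'
python3 - <<'E'
from m import *
W=cam("wrist"); im=robot.read_camera("wrist"); i=robot.read_camera("scene")
print("expected",proj(W,[.462,.328,.04]))
cv2.imwrite("pics/c8.png",np.hstack([im,cv2.resize(i[85:285,150:390],(288,384))]))
to(.462,.328,.05)
E
```

```text
eef_pos: [0.5129, 0.1662, 0.2805]
eef_pos: [0.4593, 0.3302, 0.1975]
expected [262.26007701 179.48989879]
shift [-1.000e-04 -1.800e-03  1.497e-01] rv [0.001 0.    0.   ]
```

View pics/c8.png

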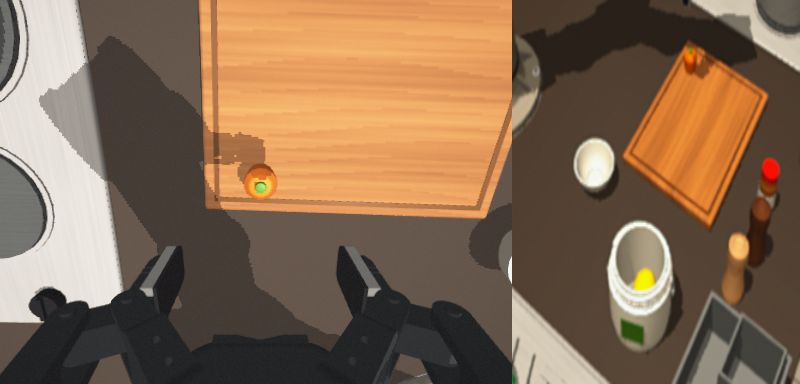

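The carrot is at (261,182), as expected. Now grasping it.

```bash
python3 nudge.py '0.085 0 -0.001 0.04 0 0 0;0.085 0 -0.001 0.08 0 0 0;0.085 0 -0.001 0.12 0 0 0;0.085 0 -0.001 0.14 0 0 0;0.085 0 -0.001 0.147 0 0 0' | grep -E 'eef|contact'
python3 nudge.py '0.085 0 0 0 0 0 0;0 0 0 0 0 0 0;0 0 0 0 0 0 0;0 0 0 0 0 0 0;0 0 0 0 0 0 0' 30
python3 nudge.py '0 0 0 0 0 0 0;0 0 0 -0.02 0 0 0;0 0 0 -0.06 0 0 0;0 0 0 -0.11 0 0 0;0 0 0 -0.16 0 0 0'
python3 - <<'E'
from h import *
to(.596,-.157,.24)
E
```

```text
eef_pos: [0.4628, 0.3252, 0.0517]
contact_force: [-0.7, 0.2, 0.5]
clock: 38.4
eef_pos: [0.4629, 0.3274, 0.0539]
tcp_rot: [-3.141, -0.001, 0.032]
contact_force: [-3.8, -3.1, 14.3]
finger_gap: 0.0332
finger_force: 28.3
clock: 38.9
eef_pos: [0.4621, 0.3267, 0.2148]
tcp_rot: [3.141, 0.0, 0.032]
contact_force: [0.5, 0.1, 0.9]
finger_gap: 0.0333
finger_force: 30.2
shift [ 0.1185  0.4877 -0.025 ] rv [0. 0. 0.]
```

```bash
python3 nudge.py '0 0.011 0.045 -0.01 0 0 0;0 0.022 0.09 -0.02 0 0 0;0 0.033 0.135 -0.025 0 0 0;0 0.044 0.18 -0.025 0 0 0;0 0.055 0.225 -0.025 0 0 0' | grep -E 'eef|gap'
python3 nudge.py '0 0.011 0.045 0 0 0 0;0 0.022 0.09 0 0 0 0;0 0.033 0.135 0 0 0 0;0 0.044 0.18 0 0 0 0;0 0.055 0.225 0 0 0 0' | grep -E 'eef|gap'
python3 nudge.py '0 0.0085 0.0377 0 0 0 0;0 0.0085 0.0377 0 0 0 0;0 0.0085 0.0377 0.03 0 0 0;0 0.0085 0.0377 0.068 0 0 0;0 0.0085 0.0377 0.068 0 0 0' | grep -E 'eef|gap'
```

```text
eef_pos: [0.5248, 0.1021, 0.2387]
finger_gap: 0.0337
eef_pos: [0.5869, -0.121, 0.2384]
finger_gap: 0.0334
eef_pos: [0.594, -0.1556, 0.1662]
finger_gap: 0.0334
```

```bash
python3 nudge.py '0 0 0 0 0 0 0;0.085 0 0 0 0 0 0;0.085 0 0 0 0 0 0;0.085 0 0 0 0 0 0;0.085 0 0 -0.03 0 0 0' | grep -E 'eef|gap|contact'
python3 nudge.py '0.085 0 0 -0.04 0 0 0;0.085 0 0 -0.08 0 0 0;0.085 0 0 -0.1 0 0 0;0.085 0 0 -0.1 0 0 0;0.085 0 0 -0.1 0 0 0' |grep eef
python3 - <<'E'
from m import *
im=robot.read_camera("wrist"); i=robot.read_camera("scene")
cv2.imwrite("pics/c9.png",np.hstack([im,cv2.resize(i[200:384,60:300],(288,384))]))
E
```

```text
eef_pos: [0.595, -0.156, 0.198]
contact_force: [0.1, 0.7, 0.3]
finger_gap: 0.0847
eef_pos: [0.5964, -0.1566, 0.3004]
```

View pics/c9.png

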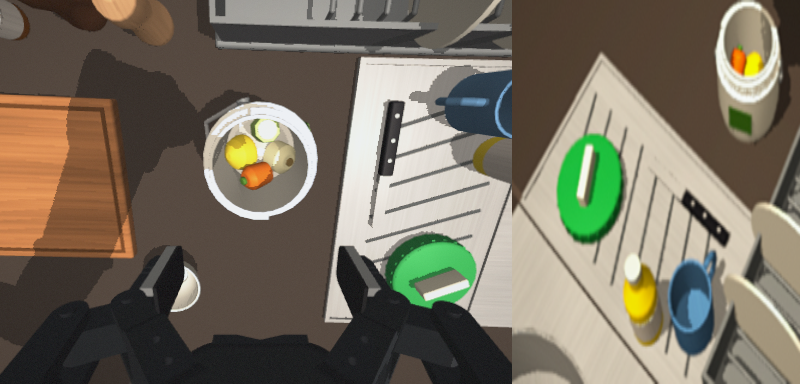

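All four scraps lie in the caddy (lemon (240,152), stalk (266,130), parsnip (280,156), carrot (256,176)), and the lid and knife are on the drainer. No fifth scrap appears in any view, so I am handing in.

```bash
python3 -c "
from cell import robot
print(robot.finish_job())"
```

```text
the job is handed in; nothing more can be done
None
```

I handed the job in at about 40 s of the 210 s; the hand-in returned no verdict. In the last pictures the lid lies flat, handle up, on the draining board with the knife beside it, and all four scraps found (lemon half, parsnip, stalk and carrot) are inside the caddy.

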